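# Find the socket that fits the vegetable press nut

### The arm

A 7-joint arm with a two-finger parallel gripper is mounted at the origin on the work surface. World frame = base frame: x ahead of the robot, y to its left, z up, the work surface at z = 0. Lengths are in mm, angles in rad, forces in N, time in s.
With the tool pointing down it reaches from about 400 to 850 mm from the base axis. Payload 4.4 kg.
Tool frame: the origin (TCP) lies midway between the tips of the shut fingers; the grasp point (between the pads) lies 19 mm behind it (arm.grip_depth is the distance from the TCP to the grasp point, in mm); z points along the fingers, y is the line along which they close (so a half turn about z gives the same grasp; the last joint's range is limited). The gripper opens to 94 mm and grips with 3 to 60 N. Pads are 16 mm wide; open, the fingers measure 119 mm over their backs; the gripper's body (75 mm by 177 mm) begins 78 mm behind the grasp point.
Start: joints at [-1.234, 0.628, 0.038, 1.517, -0.027, 0.996, -0.02], TCP at [254.774, 598.004, 176.578] pointing down, gripper open.
Joint ranges: [-3.06, 3.06], [-0.37, 2.12], [-1.25, 1.32], [0.18, 2.47], [-1.1, 4.24], [0.23, 1.98], [-2.94, 2.94]. Speed limits (rad/s): [2.57, 2.57, 3.14, 3.14, 3.14, 3.14, 3.14].

### API

Orientations are given as a unit quaternion [x, y, z, w].
In Python, from bench import arm gives the robot as it stands. Calls block until the motion is done:
- arm.reach(position, orientation): joint-space move of the TCP to a pose.
- arm.movel(position, frame=None, speed=150, threshold=None): straight line of the TCP; frame=None keeps the orientation; speed is the mean speed in mm/s. With threshold (N) it stops when the force on the tool has changed by that much, and returns True; else False.
- arm.move_joints(angles): joint-space move.
- arm.grip(opening): finger opening in mm; the grip force is fixed at half the most; returns when the fingers have stopped.
- arm.hold(seconds).
- arm.solve_ik(position, orientation): joint angles nearest the present ones, or None.
- arm.sense(): the state.
- arm.camera(name): name is "scene" or "top" or "wrist"; returns a dict with "color" (420x560x3 uint8, red, green, blue), "intrinsics" (3x3 intrinsics, pixels), "dist" ([k1, k2, p1, p2, k3] as OpenCV has them; the pictures are not rectified), "pose" (4x4, takes a point from camera to world coordinates). Camera axes: x right, y down, z forward; pixel columns grow to the right and rows downward; lengths in mm; the calibration is good to about 2 mm. A picture is of the moment at which its call begins. There is no depth.
A pose or a line that the arm cannot do raises arm.MotionError and nothing moves.
- arm.sign_off(): hands the job in; it is judged then, once.
Trained networks look in a picture, given as the dict that the camera call returned (one of the last four; its "shot" number tells which), for a name from the list of things; names that differ only in an ending like _2 or _b are one class to them, and where a whole thing is asked for, a point or a joint stands for the part that bears it (a point fixed in the world has none). Each returns a list of dicts, best first, with "score" (0 to 1); they miss things now and then, are a little off and sometimes report something else, mostly with a low value. They report only what shows in the picture. A call takes as long as a camera call. They do not tell look-alikes from the thing itself.
- arm.masks_of(picture, target): "region" (420x560 bool, what is visible of it) and "xy" ([column, row] in pixels, amid what is visible of it).
- arm.spot_point(picture, target): "xy" ([column, row] in pixels: a listed point, or the origin of a listed thing).
The state is a dict: "t": time; "joint_pos": joint angles; "joint_vel": joint speeds; "tau": joint torques, N m; "ee_pos": TCP position; "orientation": TCP orientation; "ft_force": force on the tool from outside, world axes, zero at the start; "ft_torque": the same for the moment, N m; "width": finger opening in mm; "finger_force": force on a finger pad.
Only numpy, scipy, OpenCV 4.12 (cv2) and the standard library are available. Lean on these libraries where they do the work, as an engineer would, in place of code of your own. Each camera call takes 0.05 s, during which the arm holds its last target. There are 200 camera calls.

### The job

One of the two sockets standing on the table fits the hex nut on the lid of the glass vegetable press: find it by trying them on that nut, gently, because the press is glass. If the one you try does not fit, stand it back upright on the table and try the other; finish with the right one pushed all the way down over the nut so that its rim rests on the lid, still holding it in the gripper. Leave the jars and the cup alone.

Things in the scene. Friction and masses are not known exactly. Their poses are not given: they have to be found in the camera images.
- socket_a_mid (a point): steel socket, one of two alike outside, open end down; its hidden hex size differs. 90 mm tall, about 0.3 kg: lower 45 mm a fluted round body 45 mm across, upper 45 mm a square shank 20 x 20 mm to grip. Point: its centre, on the axis, 45 mm above the lower rim; z up. x and y are square to the shank's flats; x is also square to a flat of the hex opening. Which one fits changes from run to run.
- socket_b_mid (a point): steel socket, one of two alike outside, open end down; its hidden hex size differs. 90 mm tall, about 0.3 kg: lower 45 mm a fluted round body 45 mm across, upper 45 mm a square shank 20 x 20 mm to grip. Point: its centre, on the axis, 45 mm above the lower rim; z up. x and y are square to the shank's flats; x is also square to a flat of the hex opening. Which one fits changes from run to run.
- press_nut (a point): centre of the hex nut on the press, at the level of the lid on which it sits. Nut 12 mm high, top edge chamfered, 22 or 29 mm across flats; an 11 mm thick stud, hidden or up to 12 mm tall, stands above it. z up; x is square to one of the nut's flats: to go on, the socket's x must lie along it or be turned from it by a multiple of 60 degrees.
- lid_rim (a point): a point on the edge of the press's flat steel lid, 72 mm from the nut's axis on the robot's side, 70 mm above the table. The press is a glass dish with this lid (144 mm across), fixed on a board. The fitting socket has 1.2 mm play all round, about 8 degrees of turn, and goes down until its rim meets the lid, its centre 45 mm above it.
- spare_block (a point): top centre of a fixed dark wood block 90 x 70 mm, as high as the lid, on the same board 170 mm to the press's +y side, with the other nut; not part of the job. On the press nut a socket too small stops with its rim 12 mm above the lid, on the nut; one too big stops on the stud, 10 mm above the lid.
- spice_jar: spice jar, 44 mm across, 90 mm tall, origin at the centre of its underside. Bystander, leave it alone.
- cup: clear plastic cup, 72 mm across, 100 mm tall, origin at the centre of its underside. Bystander, leave it alone.
- store_jar: glass storage jar, 84 mm across, 120 mm tall, origin at the centre of its underside. Bystander, leave it alone.
There are look-alikes about, which are no part of the job. What is shaped like the part that bears socket_b_mid but pink or red is not meant.

How it is judged (in metres and radians):
At the end, for the whole second after the job is handed in: The fitting socket is gripped, at rest, down over the press nut: centre within 5 mm of the nut axis, rim within 2.5 mm of the lid, tilt under 0.06 rad. The other stands upright on the table (height within 4 mm, tilt under 0.1 rad), released and at rest (((horizontal distance between socket_a_mid and press_nut below 0.005 m and z of socket_a_mid in the frame of press_nut below 0.0475 m and angle between socket_a_mid's own z axis and vertical below 0.06 rad and contact force between the fingers and socket_a above 1 N and linear speed of each of socket_a, socket_b below 0.02 m/s and height (world z) of socket_b_mid between 0.041 and 0.049 m and angle between socket_b_mid's own z axis and vertical below 0.1 rad and contact force between the fingers and socket_b below 0.1 N) or (horizontal distance between socket_b_mid and press_nut below 0.005 m and z of socket_b_mid in the frame of press_nut below 0.0475 m and angle between socket_b_mid's own z axis and vertical below 0.06 rad and contact force between the fingers and socket_b above 1 N and linear speed of each of socket_b, socket_a below 0.02 m/s and height (world z) of socket_a_mid between 0.041 and 0.049 m and angle between socket_a_mid's own z axis and vertical below 0.1 rad and contact force between the fingers and socket_a below 0.1 N))); the arm keeps its last pose, push and grip.
It fails at once if the press or its nut is pushed too hard (contact force between any of press, nut_a, nut_b and anything else above 35 N).
It fails at once if a socket is tipped over (angle between any of socket_a_mid, socket_b_mid's own z axis and vertical above 0.7 rad).
It fails at once if a bystander is disturbed (distance of any of spice_jar, cup, store_jar from where it was at the start of the episode above 0.02 m).
It also fails if it takes over 72 s, if anything falls off the work surface, if the arm or the gripper's body presses on something with over 40 N, if the wrist force passes 120 N, or if a joint passes its speed limit or range.

## Working session

There is one attempt and no reset: what is moved stays moved. The work goes in short steps, each a Python script; the robot and the scene stay as the last script left them, time stands still between calls to the robot, and variables do not carry over. Pictures are saved under pics/ and viewed, at most 10 in all, crops included, and the job is handed in when it is done.

```bash
mkdir -p pics; ls
cat > h.py <<'E'
import numpy as np, cv2
from bench import arm
from scipy.spatial.transform import Rotation as R
def ray(p,xy):
    u=cv2.undistortPoints(np.array([[xy]],float),np.array(p["intrinsics"],float),np.array(p["dist"],float))[0,0]
    T=np.array(p["pose"]); d=T[:3,:3]@np.array([u[0],u[1],1]); return T[:3,3],d/np.linalg.norm(d)
def atz(p,xy,z):
    o,d=ray(p,xy); return o+d*(z-o[2])/d[2]
def tri(rs):
    A=0;b=0
    for o,d in rs:
        P=np.eye(3)-np.outer(d,d);A=A+P;b=b+P@o
    return np.linalg.solve(A,b)
def proj(p,X):
    T=np.linalg.inv(np.array(p["pose"])); rv,_=cv2.Rodrigues(T[:3,:3])
    return cv2.projectPoints(np.array([X],float),rv,T[:3,3],np.array(p["intrinsics"],float),np.array(p["dist"],float))[0][0,0]
def save(p,n): cv2.imwrite("pics/"+n+".png",p["color"][:,:,::-1])
E
cat > a.py <<'E'
from h import *
np.set_printoptions(precision=1,suppress=True)
zs=dict(socket_a_mid=45,press_nut=70,lid_rim=70,spare_block=70,spice_jar=0,cup=0,store_jar=0)
for c in("scene","top"):
    p=arm.camera(c); save(p,c+"0")
    print(c,np.array(p["pose"])[:3,3])
    for n,z in zs.items():
        for r in arm.spot_point(p,n): print(n,round(r["score"],2),np.array(r["xy"]),atz(p,r["xy"],z))
s=arm.sense();print(s["orientation"],s["t"],s["ft_force"],arm.grip_depth)
E
python3 a.py
```

```text
pics
scene [1571.5   59.2  753.3]
socket_a_mid 0.66 [230.9 183.9] [ 524.8 -131.2   45. ]
press_nut 0.68 [374.8 180.8] [524.9 199.7  70. ]
lid_rim 0.57 [379.6 159.9] [432.2 217.3  70. ]
spare_block 0.73 [452.2 187.9] [541.  369.6  70. ]
spice_jar 0.84 [214.7 257.9] [ 734.1 -136.7    0. ]
cup 0.88 [281.4 263. ] [739.6   2.3   0. ]
store_jar 0.92 [132.4 249.7] [ 721.  -313.9    0. ]
top [ 452.4    6.6 1416.1]
socket_a_mid 0.75 [331.8 252.9] [ 504.4 -136.7   45. ]
press_nut 0.56 [202.8 252.4] [508.6 198.2  70. ]
lid_rim 0.65 [197.9 281.7] [433.5 210.8  70. ]
spare_block 0.88 [139.3 238.2] [546.8 364.5  70. ]
spice_jar 0.58 [327.3 169.5] [ 736.  -134.3   -0. ]
cup 0.59 [281.9 170.5] [734.4  -8.9   0. ]
store_jar 0.63 [392.9 173.7] [ 722.8 -316.8    0. ]
[ 0.2  1.  -0.  -0. ] 0.8 [-0.3  0.1 -1. ] 18.8
```

View pics/scene0.png

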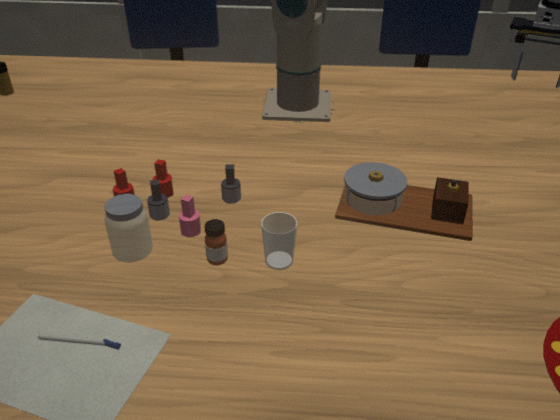

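View pics/top0.png

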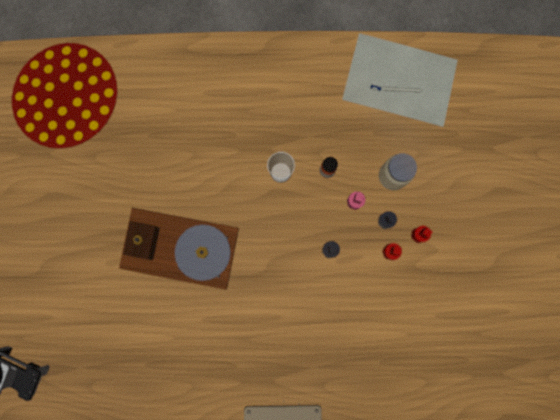

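The scene shows two dark steel sockets, at scene (231,184) and (158,205), which is top (331,250) and (388,220). The red and pink look-alikes stand around the second. The press nut is at scene (376,177), top (202,252). Next I'll take closer wrist views of the nut and both sockets.

```bash
cat >> h.py <<'E'
def down(yaw): return (R.from_euler('z',yaw)*R.from_quat([1,0,0,0])).as_quat()
def look(X,h,yaw=0.):
    """put the wrist camera so that its axis passes through X, TCP h above X"""
    p=arm.camera("wrist"); s=arm.sense(); Rt=R.from_quat(s["orientation"]); T=np.array(p["pose"])
    c=Rt.inv().apply(T[:3,3]-np.array(s["ee_pos"])); d=Rt.inv().apply(T[:3,2])
    N=R.from_quat(down(yaw)); c=N.apply(c); d=N.apply(d)
    k=-(h+c[2])/d[2]
    arm.reach(list(np.array(X)-c-k*d), list(down(yaw))); 
    return arm.camera("wrist")
E
cat > b.py <<'E'
from h import *
np.set_printoptions(precision=2,suppress=True)
def nm(p,n,z):
    for r in arm.spot_point(p,n): print(n,round(r["score"],2),np.array(r["xy"]),atz(p,r["xy"],z))
T=np.array(arm.camera("wrist")["pose"]);print(T, arm.sense()["ee_pos"])
for n,t,X,z in(("nut","press_nut",[517,199,70],70),("sa","socket_a_mid",[510,-134,45],45),("sb","socket_a_mid",[580,-283,45],45)):
    p=look(X,190); save(p,n+"1"); nm(p,t,z)
    if n=="nut": nm(p,"lid_rim",70)
    print(arm.sense()["t"],arm.sense()["joint_pos"])
    import pickle; pickle.dump(p,open(n+"1.pkl","wb"))
I=[cv2.resize(cv2.imread(f"pics/{n}1.png"),(400,300)) for n in("nut","sa","sb")]
cv2.imwrite("pics/tri.png",np.vstack([np.hstack(I[:2]),np.hstack([I[2],I[2]*0])]))
E
python3 b.py
```

```text
[[  0.39   0.89   0.22 190.41]
 [  0.92  -0.38  -0.09 625.77]
 [  0.     0.24  -0.97 384.4 ]
 [  0.     0.     0.     1.  ]] [254.74 598.02 176.6 ]
press_nut 0.94 [268.6 216.1] [512.16 206.27  70.  ]
lid_rim 0.88 [261.  271.1] [441.13 215.83  70.  ]
2.8667 [-0.89  0.55  0.81  1.62 -0.43  1.16 -1.55]
socket_a_mid 0.63 [429.7  31.9] [ 708.07 -297.     45.  ]
socket_a_mid 0.6 [273.3 211.1] [ 513.95 -132.98   45.  ]
4.2833 [-0.32  0.54  0.8   1.72 -0.43  1.07 -0.94]
socket_a_mid 0.71 [152.8 263.5] [ 515.95 -132.3    45.  ]
socket_a_mid 0.33 [277.2 198.7] [ 598.12 -286.5    45.  ]
5.1333 [ 0.01  0.71  0.75  1.39 -0.49  1.23 -0.78]
```

View pics/tri.png

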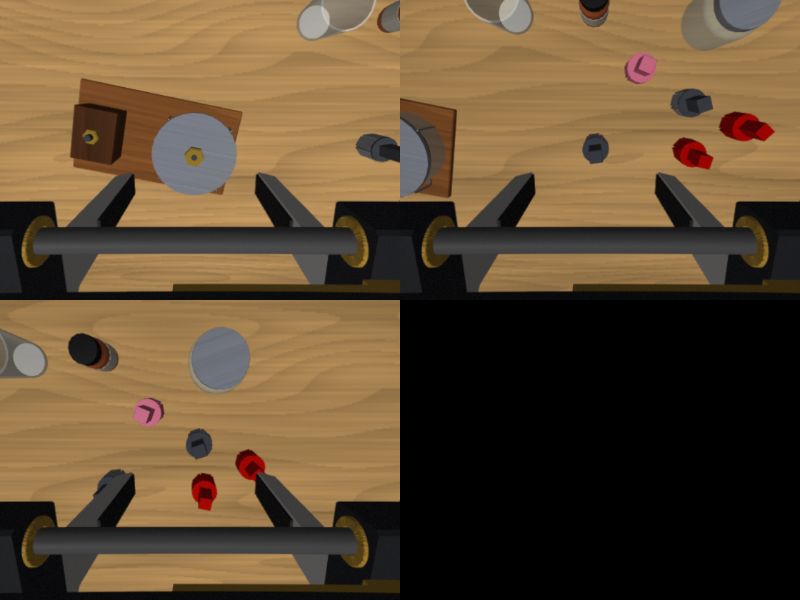

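The wrist view shows the nut near (271,219), socket 1 near (275,208) and socket 2 near (278,200), full-size pixels. I need closer crops to get their yaws.

```bash
cat > c.py <<'E'
from h import *
import pickle
np.set_printoptions(precision=2,suppress=True)
C=[]
for n,t,X,h,z in(("sb","socket_a_mid",[590,-285,90],60,45),("sa","socket_a_mid",[514,-133,90],40,45),("nut","press_nut",[513,204,80],50,70)):
    p=look(X,h); pickle.dump(p,open(n+"2.pkl","wb"))
    for r in arm.spot_point(p,t): print(t,round(r["score"],2),np.array(r["xy"]),atz(p,r["xy"],z))
    if n=="nut":
        for r in arm.spot_point(p,"lid_rim"): print("rim",round(r["score"],2),np.array(r["xy"]),atz(p,r["xy"],70))
    c=np.round(proj(p,X)).astype(int); x0,y0=c-45; print(n,"crop origin",x0,y0,arm.sense()["t"])
    C.append(cv2.resize(np.ascontiguousarray(p["color"][y0:y0+90,x0:x0+90,::-1]),(400,400),interpolation=cv2.INTER_CUBIC))
cv2.imwrite("pics/close.png",cv2.resize(np.hstack([cv2.convertScaleAbs(c,alpha=1.6,beta=20) for c in C[:2]]),(800,400)))
cv2.imwrite("pics/closenut.png",C[2])
E
python3 c.py
```

```text
socket_a_mid 0.58 [119.9 277.7] [ 514.36 -133.26   45.  ]
sb crop origin 229 169 5.725
socket_a_mid 0.64 [458.6 109.3] [ 593.04 -287.71   45.  ]
socket_a_mid 0.63 [272.6 202.1] [ 515.46 -134.87   45.  ]
sa crop origin 225 171 6.6
rim 0.8 [253.5 289.7] [444.01 218.72  70.  ]
nut crop origin 225 169 8.075
```

View pics/close.png

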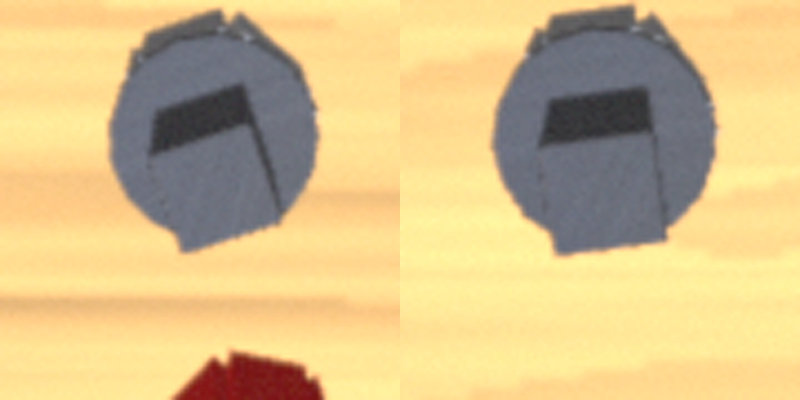

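View pics/closenut.png

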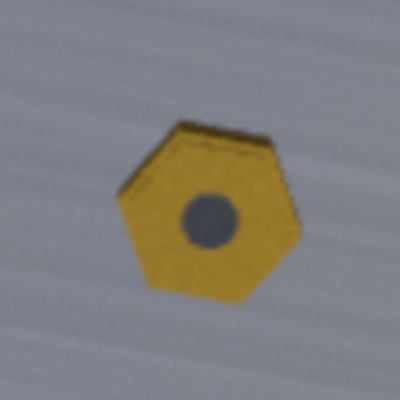

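Socket shank tops, nut top face and stud show clearly. I'll back-project the corners read from the crops.

```bash
cat > d.py <<'E'
from h import *
import pickle
np.set_printoptions(precision=2,suppress=True)
def pts(n,o,P,z):
    p=pickle.load(open(n+"2.pkl","rb")); return np.array([atz(p,(np.array(q)+.5)/(400/90)-.5+o,z)[:2] for q in P])
def edges(W,m):
    d=np.roll(W,-1,0)-W; a=np.degrees(np.arctan2(d[:,1],d[:,0])); return a%m,np.linalg.norm(d,axis=1)
for n,o,P in(("sb",(229,169),[(150,155),(248,123),(280,222),(182,252)]),("sa",(225,171),[(140,145),(252,131),(266,240),(156,254)])):
    W=pts(n,o,P,90); print(n,W.mean(0),*edges(W,90))
for z in(80,82):
    W=pts("nut",(225,169),[(118,197),(150,287),(240,303),(301,235),(271,139),(180,123)],z); print("nut",W[:,None][[0,3],0].mean(0),W.mean(0),*edges(W,60))
    print("stud",pts("nut",(225,169),[(210,221),(182,221),(238,221)],z))
E
python3 d.py; sed -n 1,1p h.py
```

```text
sb [ 592.88 -287.6 ] [18.46 18.1  17.67 17.56] [18.65 19.38 18.84 19.13]
sa [ 515.6  -133.14] [7.21 7.49 7.46 7.5 ] [18.95 19.11 18.94 19.19]
nut [510.49 202.8 ] [510.73 202.76] [18.11 19.27 19.37 17.34 19.67 20.16] [17.34 16.29 16.49 18.09 16.03 17.12]
stud [[509.59 202.77]
 [509.61 207.69]
 [509.58 197.84]]
nut [511.  202.8] [511.24 202.76] [18.11 19.27 19.37 17.34 19.67 20.16] [17.21 16.16 16.36 17.95 15.9  16.99]
stud [[510.11 202.76]
 [510.13 207.65]
 [510.1  197.88]]
import numpy as np, cv2
```

```bash
cat >> h.py <<'E'
def grasp(xy,yaw,op=50):
    arm.reach([*xy,150],list(down(yaw))); arm.grip(op)
    arm.movel([*xy,49],speed=120); arm.grip(0)
    s=arm.sense(); print("grip",s["width"],s["finger_force"],s["ee_pos"],s["t"])
def probe(xy,yaw,z0=136,thr=5,sp=25):
    """lower at xy from z0 towards the lid; returns TCP z where it stopped"""
    arm.movel([*xy,z0],list(down(yaw)),speed=60)
    hit=arm.movel([*xy,118.5],speed=sp,threshold=thr); s=arm.sense()
    print("probe",np.round(xy,1),round(np.degrees(yaw)),hit,np.round(s["ee_pos"],1),np.round(s["ft_force"],1),np.round(s["ft_torque"],2),round(s["t"],1)); return s["ee_pos"][2]
E
cat > e.py <<'E'
from h import *
d=np.radians
grasp([515.6,-133.4],d(7.45))
arm.movel([515.6,-133.4,200],speed=200)
arm.reach([510.5,202.8,200],list(down(d(-11))))
arm.movel([510.5,202.8,150],speed=150)
z=probe([510.5,202.8],d(-11),z0=140)
if z>124:
    arm.movel([510.5,202.8,136],list(down(d(-11))),speed=60)
    z=probe([510.5,202.8],d(19))
E
python3 e.py
```

```text
grip 19.63222522550376 29.9943745136261 [ 515.75703883 -133.57627218   49.19065192] 11.7417
probe [510.5 202.8] -11 True [510.8 202.9 131.1] [-0.9 -0.4  5. ] [ 0.06  0.24 -0.05] 15.2
probe [510.5 202.8] 19 True [510.8 202.9 131.1] [ 0.5 -0.3  4.4] [-0.    0.26 -0.  ] 16.5
```

```bash
cat > f.py <<'E'
from h import *
d=np.radians; ok=False
for yaw in (19,-11):
    arm.movel([510.5,202.8,134],list(down(d(yaw))),speed=60)
    for o in ((2,0),(0,2),(-2,0),(0,-2)):
        z=probe([510.5+o[0],202.8+o[1]],d(yaw),z0=132.5,thr=5)
        if z<127: ok=True;break
    if ok: break
E
python3 f.py
```

```text
probe [512.5 202.8] 19 True [512.9 202.8 131.1] [-1.1  0.7  4.6] [ 0.    0.23 -0.01] 17.2
probe [510.5 204.8] 19 True [510.4 204.9 131.1] [-1.8 -0.2  4.9] [-0.02  0.28  0.01] 17.7
probe [508.5 202.8] 19 True [508.2 202.8 131.1] [-0.6  0.5  4.7] [-0.03  0.29 -0.02] 18.2
probe [510.5 200.8] 19 True [510.4 200.7 131.1] [-1.3  0.2  4.9] [-0.04  0.28  0.02] 18.7
probe [512.5 202.8] -11 True [513.1 202.7 131.1] [ 0.1 -0.4  4.5] [ 0.01  0.24 -0.01] 19.9
probe [510.5 204.8] -11 True [510.3 204.9 131.1] [-1.3  0.   5.3] [0.03 0.31 0.03] 20.4
probe [508.5 202.8] -11 True [508.2 202.8 131.1] [-0.4  0.3  4.3] [ 0.09  0.32 -0.03] 20.9
probe [510.5 200.8] -11 True [510.4 200.7 131.1] [-1.   0.4  4.5] [0.05 0.27 0.05] 21.4
```

Socket 1 rests on top of the nut (131 mm) at both angles and at every offset, so it is the small one. I'll put it back and try the other.

```bash
cat > g.py <<'E'
from h import *
d=np.radians
arm.movel([510.5,202.8,200],speed=200)
arm.reach([515.6,-133.4,200],list(down(d(7.45))))
arm.movel([515.6,-133.4,56],speed=150)
print(arm.movel([515.6,-133.4,48],speed=20,threshold=4),arm.sense()["ee_pos"])
arm.grip(50); arm.movel([515.6,-133.4,170],speed=150)
p=arm.camera("wrist"); save(p,"back")
grasp([592.9,-287.6],d(18))
arm.movel([592.9,-287.6,200],speed=200)
p=arm.camera("scene"); save(p,"back2")
C=np.array([510.5,202.8])
arm.reach([*C,200],list(down(d(19))))
arm.movel([*C,150],speed=150)
ok=False
for i,yaw in enumerate((19,-11)):
    arm.movel([*C,138],list(down(d(yaw))),speed=60)
    for o in ((0,0),(2,0),(0,2),(-2,0),(0,-2)):
        z=probe(C+o,d(yaw),z0=137 if o==(0,0) else 132.5)
        if z<127: ok=True;break
    if ok: break
E
python3 g.py
```

```text
True [ 516.07883358 -133.54702863   49.14499727]
grip 19.70496080865667 29.953512847423553 [ 593.06515779 -287.90297091   49.26041252] 28.8417
probe [510.5 202.8] 19 True [510.9 202.9 129.1] [-0.  -0.4  4.3] [0.02 0.18 0.01] 33.1
probe [512.5 202.8] 19 True [512.6 202.8 129.2] [ 0.1 -0.2  3.7] [-0.06  0.31  0.03] 33.7
probe [510.5 204.8] 19 True [510.4 204.9 130.1] [ 0.6 -0.5  2.7] [-0.05  0.11 -0.01] 34.2
probe [508.5 202.8] 19 True [508.  202.8 130.3] [-0.3 -0.5  3.8] [-0.04  0.2   0.01] 34.7
probe [510.5 200.8] 19 True [510.2 200.9 129.5] [ 1.3  0.8 -1.2] [ 0.13 -0.05 -0.  ] 35.2
probe [510.5 202.8] -11 True [510.1 202.6 119.1] [-0.3 -0.6  5.8] [0.03 0.23 0.05] 36.8
```

View pics/back2.png

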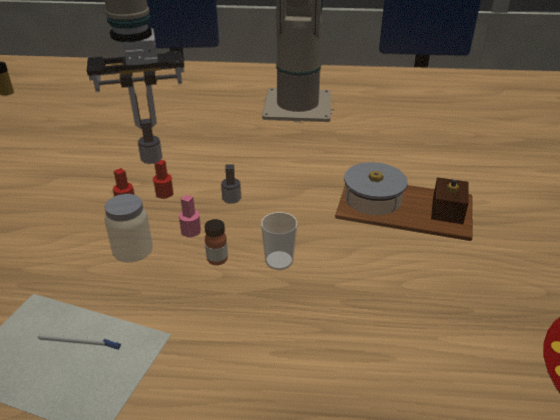

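Socket 1 stands upright again at scene (231,184), and the bystanders are where they were. The second socket dropped on to 119.1, so its rim is at lid height. I'll check that it holds, then hand in.

Run:
```python
from h import *
print(arm.movel([510.1,202.6,118],speed=5,threshold=4)); arm.hold(0.5)
s=arm.sense(); print(s["ee_pos"],s["ft_force"],s["width"],s["finger_force"],s["t"])
if s["ee_pos"][2]<120.3: print(arm.sign_off())
```

```text
True
[510.17507723 202.579376   119.1331615 ] [-0.75306414  0.07899303  6.24521413] 20.050255354587065 29.973034858703613 37.6
the job is handed in; nothing more can be done
None
```

The job is handed in, with no verdict returned: the socket at about (593, -288) mm fits and is held fully down over the press nut with its rim at lid height, and the other is back upright on the table at about (516, -133) mm.

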